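Right a toppled sample bottle in the shaker box and clamp it

ROBOT

A 7-joint arm with a two-finger parallel gripper is mounted at the origin on the work surface. World frame = base frame: x ahead of the robot, y to its left, z up, the work surface at z = 0. Lengths are in m, angles in degrees, forces in N, time in s.
With the tool pointing down it reaches from about 0.35 to 0.775 m from the base axis. Payload 3.1 kg.
Tool frame: the origin (TCP) lies on the centre line of the jaws, within the pads' length; the fingertips stand 17 mm ahead of it and the grasp point (between the pads) lies 2 mm behind it (robot.tip_reach is the distance from the TCP to the fingertips, in m); z points along the fingers, y is the direction in which the jaws open and shut (so a half turn about z gives the same grasp; the last joint's range is limited). The gripper opens to 85 mm and grips with 20 to 120 N. Pads are 22 mm wide; open, the fingers measure 114 mm over their backs; the gripper's body (76 mm by 85 mm) begins 54 mm behind the grasp point. The pads swing forward as they close: fully open they stand 13 mm farther back than shut.
Start: joints at [-76.358, 17.813, 0.802, 86.603, -0.252, 75.585, -1.558], TCP at [0.152, 0.529, 0.214] pointing down, gripper open.
Joint ranges: [-154.91, 154.91], [-16.99, 109.72], [-72.82, 74.43], [7.12, 147.25], [-82.49, 262.49], [11.32, 116.49], [-174.64, 174.64]. Speed limits (degrees/s): [159.86, 159.86, 180, 180, 180, 180, 180].

INTERFACE

Orientations are given as [roll, pitch, yaw] about the fixed x, y, z axes, in that order (R = Rz(yaw) Ry(pitch) Rx(roll)).
In Python, from station import robot, fingers, vision, workorder, recognise gives the robot as it stands. Calls block until the motion is done:
- robot.move_to(position, orientation): joint-space move of the TCP to a pose.
- robot.line_to(position, orientation=None, velocity=0.15, f_stop=None): straight line of the TCP; orientation=None keeps the orientation; velocity is the mean speed in m/s. With f_stop (N) it stops when the force on the tool has changed by that much, and returns True; else False.
- robot.move_j(angles): joint-space move.
- fingers.gripper_to(opening, force=None): opening from 0.0 (shut) to 1.0 (fully open); force is the grip in N (None keeps the last); returns when the fingers have stopped.
- robot.pause(seconds).
- robot.inverse_kinematics(position, orientation): joint angles nearest the present ones, or None.
- vision.grab_frame(name): name is "side" or "top"; returns the picture (480x640x3 uint8, red, green, blue); there is no depth.
- vision.calibration(name): a dict with "mtx" (3x3 intrinsics, pixels), "k1" (the pictures are not rectified: a ray, as slopes to the right and down, at radius r is drawn at 1 + k1 r^2 times it, then the intrinsics apply), "extrinsics" (4x4, takes a point from world to camera coordinates). Camera axes: x right, y up, looking along -z (the intrinsics and any distortion apply to the point x, -y, -z); pixel columns grow to the right and rows downward; lengths in m; the calibration is good to about 2 mm. A picture is of the moment at which its call begins. calibration takes no time and is no camera call.
A pose or a line that the arm cannot do raises robot.PlanningError and nothing moves.
- workorder.close_job(): hands the job in, once; it reports no verdict.
Trained networks look in the newest picture that a camera, given by its name, has taken for a name from the list of things; names that differ only in an ending like _2 or _b are one class to them, and where a whole thing is asked for, a point or a joint stands for the part that bears it (a point fixed in the world has none). Each returns a list of dicts, best first, with "p" (0 to 1); they miss things now and then, are a little off and sometimes report something else, mostly with a low value. They report only what shows in the picture. A call takes as long as a camera call.
- recognise(label, camera): "rect" ([centre column, centre row, width, height] in pixels, round what is visible of it).
Readings, each from a call of its own:
- robot.current_time_s(): time.
- robot.current_joint_positions(): joint angles.
- robot.current_dq(): joint speeds.
- robot.current_joint_torque(): joint torques, N m.
- robot.current_tool_pos(): TCP position.
- robot.current_eef_rot(): TCP orientation.
- robot.current_contact_force(): force on the tool from outside, world axes, zero at the start.
- robot.current_torque(): the same for the moment, N m.
- robot.current_finger_gap(): opening from 0.0 (shut) to 1.0 (fully open).
Only numpy, scipy, OpenCV 4.12 (cv2) and the standard library are available. Lean on these libraries where they do the work, as an engineer would, in place of code of your own. Each camera call takes 0.05 s, during which the arm holds its last target.

TASK

A slim blue sample bottle has toppled over in the deep carrier box of the bench shaker. Tip it upright inside the box, without taking it out, and stand it by the rubber-faced end wall; then slide the clamping bar up against the bottle so that it is held snugly between bar and end wall, and lock the bar by turning its red wing knob a quarter turn clockwise until tight. Leave the other things on the bench undisturbed.

Things in the scene. Friction and masses are not known exactly. Their poses are not given: they have to be found in the camera images.
- shaker: Bench shaker, fixed: white housing 85 mm high carrying a deep open aluminium box. Origin on the bench top below the box's centre; z up, x across the box away from the guide rail, y along it from the rubber-faced end wall towards the clamping bar. Box inside: 185 mm (x) by 300 mm (y), 120 mm deep, walls 5 mm; floor 109 mm, rim 229 mm above the bench.
- box_floor (a point): Centre of the box's inner floor, on its surface; axes as the shaker's. A steel guide rail 26 mm wide runs along the outside of the box's -x wall, its top level with the rim.
- end_wall (a point): Middle of the rubber-faced end wall (the -y end of the box), on its inner face at rim height; axes as the shaker's.
- bottle: Slim blue bottle, 0.15 to 0.3 kg, 195 mm long: body 44 mm wide up to 128 mm, neck 26 mm wide from 148 mm, white cap 29 mm wide from 160 mm to the top. Origin: centre of its foot; z runs from foot to cap. Starts wedged across the box, too long to lie flat: foot at the +x wall, cap leaning on the -x wall about 110 mm above the floor, 58 degrees from upright, 80 to 120 mm from the end wall.
- bottle_cap (a point): On the bottle's axis, in the middle of the white cap, 177 mm from the foot.
- clamp_bar (a joint): Position of the clamping bar on its rail, m: 0 fully back (starts 0 to 0.015), growing towards the rubber-faced end wall (shaker's -y). Gap between its rubber face and the end wall = 0.250 minus this, so about 0.206 with the upright bottle held. Slides with about 3 N while the knob is free and stays where left; grips the rail (25 N and more) once the knob is tight.
- bar_face (a point): Middle of the clamping bar's black rubber face, which looks to the end wall, spans nearly the box's width and reaches from 55 to 115 mm above the box floor; this point is 84 mm above it. The face is 25 mm ahead of the wing knob's axis. The bar is a steel arm over the rim, up to 15 mm above it, on a black carriage 34 x 60 mm riding on the rail. Axes as the shaker's.
- clamp_knob (a joint): Angle of the red wing knob, rad: 0 is free (wing along the rail; starts 0 to 0.15), growing clockwise seen from above. It bites on the rail from about 0.5 and counts as tight at about a quarter turn (1.57; end stop 1.75). Takes under 0.25 N m and stays where left.
- knob_grip (a point): Grip point of the red wing knob on the bar's carriage: on its vertical axis, 15 mm below the wing's top. Wing 12 mm thick, 46 mm long, 34 mm high; it travels with the bar. Axes: y along the wing, x across its thickness, z up. The carriage's top lies 30 mm below this point.
- amber_bottle: Bystander, leave alone: amber bottle, 56 mm wide, 115 mm high, standing beside the shaker beyond the bar's end. Origin: centre of its underside.
- white_jar: Bystander, leave alone: white jar with black lid, 68 mm wide, 85 mm high, standing beside the shaker beyond the end wall. Origin: centre of its underside.
- dropper: Bystander, leave alone: small amber bottle with white cap, 38 mm wide, 85 mm high. Origin: centre of its underside.
- green_bottle: Bystander, leave alone: green bottle, 52 mm wide, 120 mm high. Origin: centre of its underside.
- beaker: Bystander, leave alone: glass beaker, 66 mm wide, 85 mm high. Origin: centre of its underside.
- spatula: Bystander, leave alone: slim steel lab spatula lying on the bench, 180 mm long. Origin: on the bench below its middle.
- lotion_jar: Bystander, leave alone: low orange jar, 60 mm wide, 50 mm high. Origin: centre of its underside.

How it is judged (in metres and radians):
On the way, in this order (a step that is already met when the one before it is completed fails the run):
1. the bottle stands upright on the box floor, let go (angle between bottle's own z axis and vertical below 0.08 rad and z of bottle in the frame of box_floor between -0.005 and 0.005 m and contact force between the fingers and bottle below 0.3 N and linear speed of bottle below 0.02 m/s), for 0.3 s.
2. the clamping bar is up against the bottle, which is held between it and the end wall (angle between bottle's own z axis and vertical below 0.08 rad and z of bottle in the frame of box_floor between -0.005 and 0.005 m and y of bottle in the frame of end_wall below 0.028 m and value of joint clamp_bar above 0.202 m), for 0.1 s.
3. the wing knob is tightened (value of joint clamp_knob above 1.2 rad), for 0.1 s.
At the end, for the whole second after the job is handed in: The bottle stands upright (within 4.5 degrees) on the box floor, its centre within 28 mm of the rubber-faced end wall, at rest and let go; the clamping bar is closed up on it (joint above 0.202 m: at most 4 mm of total play) and the wing knob is tight (above 1.2 rad) (all of step 2 and value of joint clamp_knob above 1.2 rad and contact force between the fingers and bottle below 0.3 N and linear speed of bottle below 0.02 m/s); the robot touches nothing.
It fails at once if the bottle is taken out of the box (its foot lifted over the rim) (z of bottle in the frame of box_floor above 0.12 m).
It fails at once if another thing on the bench is knocked or moved more than 20 mm (distance of any of amber_bottle, white_jar, dropper, green_bottle, beaker, spatula, lotion_jar from where it was at the start of the episode above 0.02 m).
It also fails if it takes over 56 s, if anything falls off the work surface, if the arm or the gripper's body presses on something with over 40 N, if the wrist force passes 120 N, or if a joint passes its speed limit or range.

## Working session

There is one attempt and no reset: what is moved stays moved. The work goes in short steps, each a Python script; the robot and the scene stay as the last script left them, time stands still between calls to the robot, and variables do not carry over. Pictures are saved under pics/ and viewed, and the job is handed in when it is done.

```bash
ls; mkdir -p pics
python3 - <<'E'
from station import robot, fingers, vision, workorder, recognise
import cv2
for n in("side","top"):
    im=vision.grab_frame(n); cv2.imwrite(f"pics/{n}0.png",im[:,:,::-1])
    c=vision.calibration(n); print(n,c)
    for l in ["shaker","bottle","bottle_cap","clamp_bar","bar_face","clamp_knob","knob_grip","amber_bottle","white_jar","dropper","green_bottle","beaker","spatula","lotion_jar"]:
        r=recognise(l,n); print(l,[(d['rect'],round(d['p'],2)) for d in r[:2]])
print(robot.current_time_s(), robot.current_tool_pos(),robot.current_eef_rot(),robot.tip_reach)
E
```

```text
pics
side {'mtx': array([[508.27097112,   0.        , 312.64140456],
       [  0.        , 508.27097112, 240.35358524],
       [  0.        ,   0.        ,   1.        ]]), 'k1': 0.004929795152502404, 'extrinsics': array([[ 0.91275133, -0.40832709,  0.01240993, -0.48265612],
       [ 0.28878539,  0.66642527,  0.68737207, -0.28224351],
       [-0.28894293, -0.62381596,  0.72619944, -1.48512674],
       [ 0.        ,  0.        ,  0.        ,  1.        ]])}
shaker [([340.4, 264.1, 122.5, 136.7], 0.89)]
bottle [([353.2, 262.2, 65.0, 23.1], 0.81)]
bottle_cap [([354.0, 262.3, 55.7, 18.0], 0.95)]
clamp_bar [([324.9, 212.6, 72.6, 42.1], 0.85)]
bar_face [([326.3, 214.4, 71.8, 42.0], 0.75)]
clamp_knob []
knob_grip [([354.4, 264.1, 64.2, 18.8], 0.55), ([297.2, 202.8, 7.0, 18.8], 0.48)]
amber_bottle [([299.1, 204.2, 11.0, 19.3], 0.46), ([382.5, 405.7, 10.0, 18.6], 0.43)]
white_jar [([371.8, 335.4, 23.8, 31.2], 0.73)]
dropper [([382.1, 405.4, 11.1, 21.0], 0.59), ([322.9, 212.9, 75.1, 39.9], 0.53)]
green_bottle [([283.9, 180.0, 12.3, 31.2], 0.9)]
beaker [([414.4, 381.4, 29.8, 36.8], 0.78)]
spatu
[... 731 characters left out ...]
84.3, 190.8, 45.0, 96.8], 0.62)]
bar_face [([285.6, 193.6, 40.2, 94.0], 0.63), ([372.4, 196.9, 21.7, 78.9], 0.57)]
clamp_knob [([279.1, 229.7, 21.0, 14.3], 0.55)]
knob_grip [([279.4, 229.4, 18.5, 17.9], 0.48)]
amber_bottle [([243.4, 185.5, 26.1, 23.2], 0.95), ([436.9, 213.7, 29.4, 30.2], 0.19)]
white_jar [([434.8, 214.3, 29.1, 31.5], 0.6)]
dropper [([513.1, 245.9, 25.9, 12.4], 0.51)]
green_bottle [([142.2, 201.4, 31.4, 24.7], 0.75)]
beaker [([509.4, 197.8, 33.7, 27.4], 0.95)]
spatula [([146.6, 255.2, 27.0, 24.9], 0.61), ([156.4, 297.4, 74.3, 16.7], 0.6)]
lotion_jar [([144.5, 254.9, 28.0, 27.0], 0.78)]
1.5 [0.15184155 0.52865468 0.21431321] [1.79995987e+02 2.22937025e-03 1.63975874e+02] 0.017
```

Run:
```python
import cv2
a=cv2.imread("pics/side0.png")[150:430,200:500]; b=cv2.imread("pics/top0.png")[120:320,230:480]
cv2.imwrite("pics/s1.png",cv2.resize(a,None,fx=2.1,fy=2.1,interpolation=cv2.INTER_CUBIC)); cv2.imwrite("pics/t1.png",cv2.resize(b,None,fx=3,fy=3,interpolation=cv2.INTER_CUBIC))
```

```text
(no output)
```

View pics/side0.png

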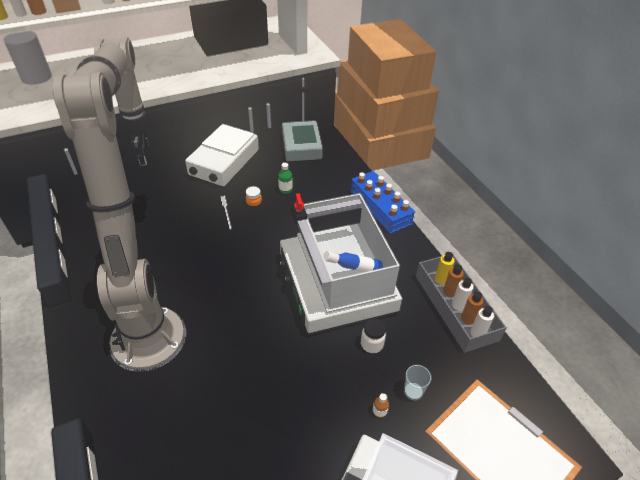

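View pics/s1.png

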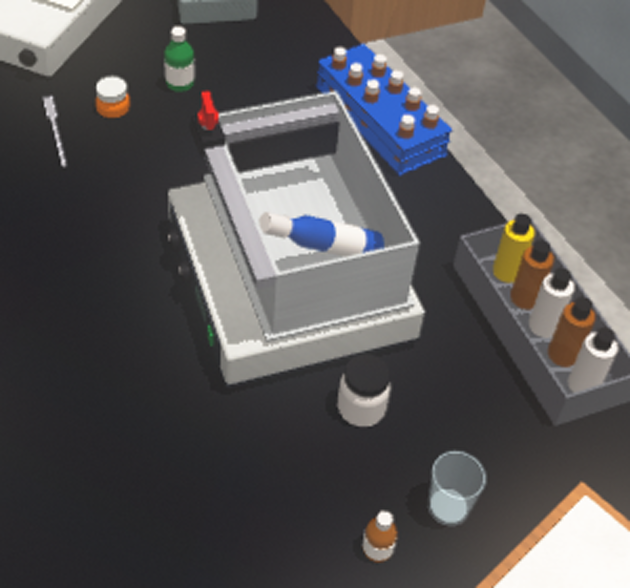

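View pics/t1.png

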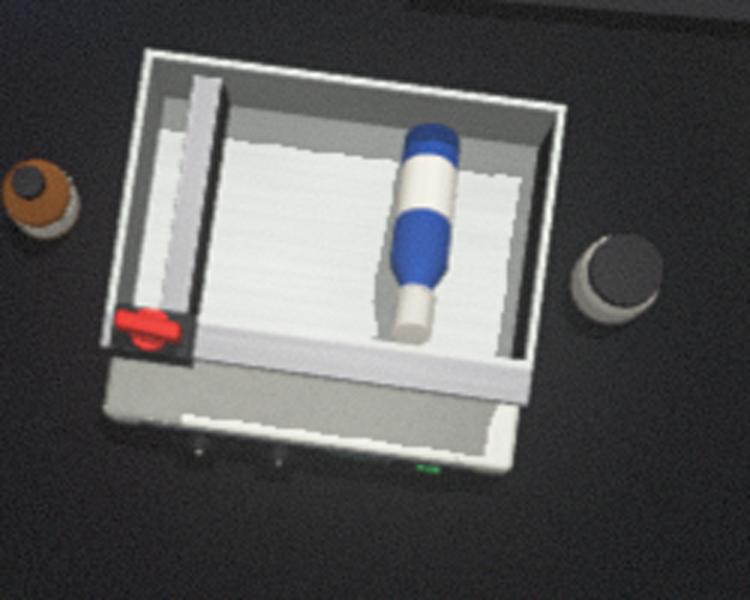

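The side view shows the box with the bottle (cap near 332,257, foot near 380,263) and the red knob near (298,203). In the top view the box's outer rim corners are about (279,137), (419,155) and (264,236), the rail's end corner is about (406,254), the cap is near (367,228) and the knob near (279,229). Next I'll fit the shaker pose to both views.

```bash
cat > h.py <<'E'
import numpy as np, cv2
from scipy.optimize import least_squares
from scipy.spatial.transform import Rotation as R
from station import robot, fingers, vision, workorder, recognise
C={n:vision.calibration(n) for n in("side","top")}
def proj(n,P):
    c=C[n];P=np.atleast_2d(P);q=(c['extrinsics']@np.c_[P,np.ones(len(P))].T)[:3]
    s=np.array([q[0]/-q[2],-q[1]/-q[2]]);s=s*(1+c['k1']*(s**2).sum(0))
    return (c['mtx'][:2,:2]@s+c['mtx'][:2,2:]).T
def ray(n,uv):
    c=C[n];s=np.linalg.inv(c['mtx'])@np.array([uv[0],uv[1],1]);d=s[:2].copy()
    for _ in range(5): d=s[:2]/(1+c['k1']*(d@d))
    E=c['extrinsics'];Rm=E[:3,:3];o=-Rm.T@E[:3,3];return o,Rm.T@np.array([d[0],-d[1],-1.])
def onz(n,uv,z):
    o,d=ray(n,uv);return o+d*(z-o[2])/d[2]
def tri(a,b):
    (o1,d1),(o2,d2)=ray("top",a),ray("side",b)
    A=np.array([d1,-d2]).T;t=np.linalg.lstsq(A,o2-o1,rcond=None)[0]
    p,q=o1+t[0]*d1,o2+t[1]*d2;return (p+q)/2,np.linalg.norm(p-q)
def sh2w(S,p):
    x,y,a=S[:3];p=np.atleast_2d(p);c,s=np.cos(a),np.sin(a)
    return np.c_[x+c*p[:,0]-s*p[:,1],y+s*p[:,0]+c*p[:,1],p[:,2]]
def w2sh(S,p):
    x,y,a=S[:3];p=np.atleast_2d(p);c,s=np.cos(a),np.sin(a);dx=p[:,0]-x;dy=p[:,1]-y
    return np.c_[c*dx+s*dy,-s*dx+c*dy,p[:,2]]
E
cat > fit.py <<'E'
from h import *
t=lambda u,v:(230+u/3,120+v/3); s=lambda u,v:(200+u/2.1,150+v/2.1)
ot=[((97.5,155),t(148,50)),((97.5,-155),t(566,105)),((-97.5,155),t(103,347)),((-123.5,-155),t(527,403))]
os=[((97.5,-155),s(415,242)),((97.5,155),s(340,93)),((-123.5,-155),s(270,276))]
def res(v):
    r=[]
    for n,o in(("top",ot),("side",os)):
        W=sh2w(v,[[a/1e3,b/1e3,v[3]] for (a,b),_ in o]); r.append((proj(n,W)-np.array([q for _,q in o])).ravel())
    return np.concatenate(r)
f=least_squares(res,[.55,-.05,-.12,.229]); print(f.x,np.round(f.fun.reshape(-1,2),1))
S=f.x;np.save("S.npy",S)
ims={n:cv2.imread(f"pics/{n}0.png") for n in("top","side")}
k=4
for n,(x0,y0,w,h) in {"top":(240,125,200,150),"side":(270,180,160,150)}.items():
    im=cv2.resize(ims[n][y0:y0+h,x0:x0+w],None,fx=k,fy=k,interpolation=cv2.INTER_CUBIC)
    def poly(P,col):
        u=(proj(n,sh2w(S,np.array(P)/1e3))-[x0,y0]+.5)*k
        cv2.polylines(im,[u.astype(int)],True,col,1)
    poly([(97.5,155,229),(97.5,-155,229),(-97.5,-155,229),(-97.5,155,229)],(0,0,255))
    poly([(92.5,150,109),(92.5,-150,109),(-92.5,-150,109),(-92.5,150,109)],(0,255,0))
    for yy in(-50,): poly([(80.8,yy,109+18.7),(80.8-195*.848,yy,109+18.7+195*.53)],(255,0,255))
    cv2.imwrite(f"pics/fit_{n}.png",im)
E
python3 fit.py
python3 - <<'E'
from h import *
S=np.load("S.npy")
p,e=tri((367.5,227.5),(330.5,256.5));print("cap~",p,e,w2sh(S,p))
p,e=tri((279.3,229.6),(297.2,202.8));print("knob",p,e,w2sh(S,p))
E
```

```text
[ 0.6057236  -0.04676328 -0.09855142  0.22904019] [[-1.9  2.5]
 [-0.6 -1.5]
 [ 2.7 -9. ]
 [ 2.7 -0.6]
 [ 0.7 -0.5]
 [-5.8 -1.3]
 [-6.8  2.9]]
cap~ [ 0.52911724 -0.10276987  0.22168799] 0.009355161401453182 [[-0.07072405 -0.06327228  0.22168799]]
knob [0.51331493 0.08623207 0.27139215] 0.0014112708626359994 [[-0.10504596  0.12325775  0.27139215]]
```

View pics/fit_top.png

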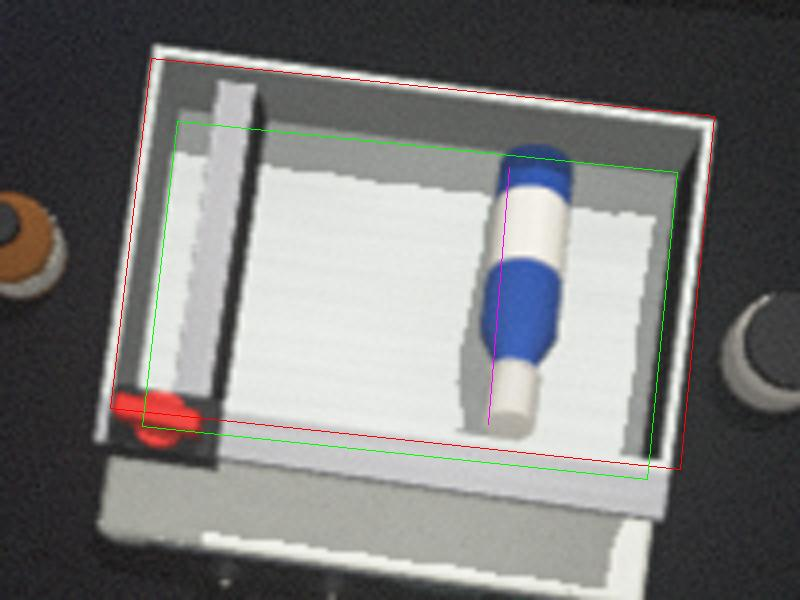

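View pics/fit_side.png

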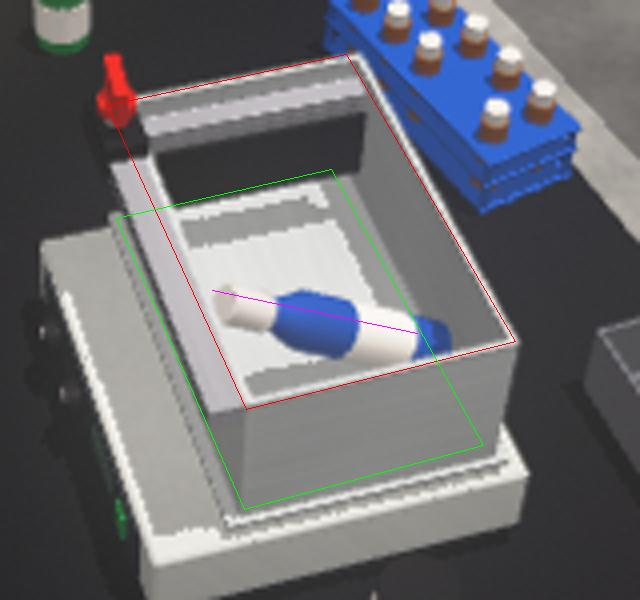

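```bash
python3 - <<'E'
s=open("fit.py").read().split("\n")
s[1]="t=lambda u,v:(239.5+u/4,124.5+v/4); s=lambda u,v:(269.5+u/4,179.5+v/4)"
s[2]="ot=[((97.5,155),t(153,45)),((97.5,-155),t(716,118)),((-123.5,155),t(97,441)),((-123.5,-155),t(663,521))]"
s[3]="os=[((97.5,-155),s(517,340)),((97.5,155),s(352,53)),((-123.5,-155),s(212,412))]"
open("fit.py","w").write("\n".join(s).replace("for yy in(-50,)","for yy in(-58,)"))
E
python3 fit.py
python3 - <<'E'
from h import *
S=np.load("S.npy")
# top view cap-top visible ellipse centre, side cap
for a,b in [((367.5,227.5),(327,255.5)),((367.8,225),(330,256.5))]:
    p,e=tri(a,b);print("cap~",p,e,w2sh(S,p))
for a,b in [((279.3,229.6),(299,204.4)),((279.1,229.5),(298,203.5))]:
    p,e=tri(a,b);print("knob",p,e,w2sh(S,p))
E
```

```text
[ 0.60928217 -0.04487978 -0.12313899  0.22965458] [[ 0.1  0.2]
 [-0.4 -0.3]
 [-0.1  0.1]
 [ 0.7 -1.1]
 [-0.5  0.2]
 [ 0.7 -0.3]
 [-1.5  0.2]]
cap~ [ 0.52405936 -0.10093639  0.22721691] 0.00015633350676822258 [[-0.07769217 -0.06609989  0.22721691]]
cap~ [ 0.53151734 -0.10231886  0.22085073] 0.0026289527548011868 [[-0.07012087 -0.06655584  0.22085073]]
knob [0.51647824 0.08625096 0.26350102] 0.006077221538777368 [[-0.10820775  0.1187389   0.26350102]]
knob [0.51494951 0.08671886 0.26745428] 0.0034182899980879445 [[-0.10978237  0.11901549  0.26745428]]
```

View pics/fit_top.png

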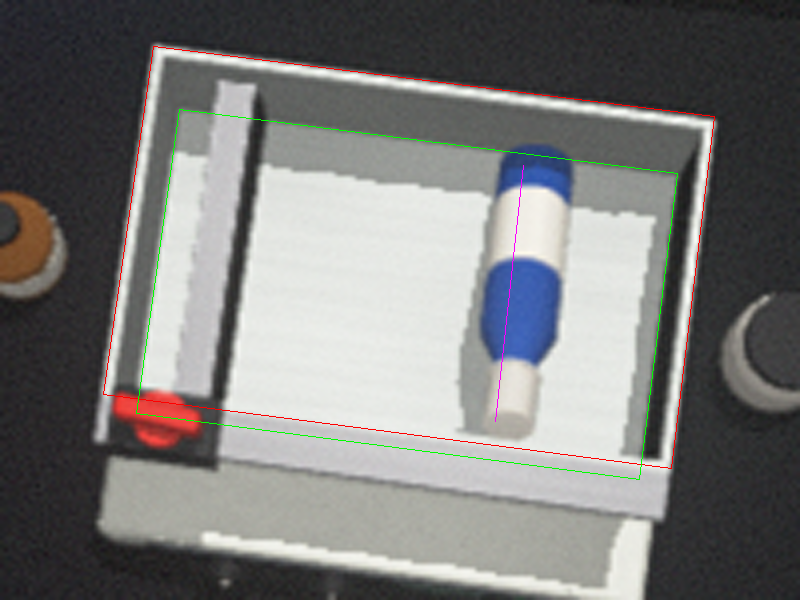

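View pics/fit_side.png

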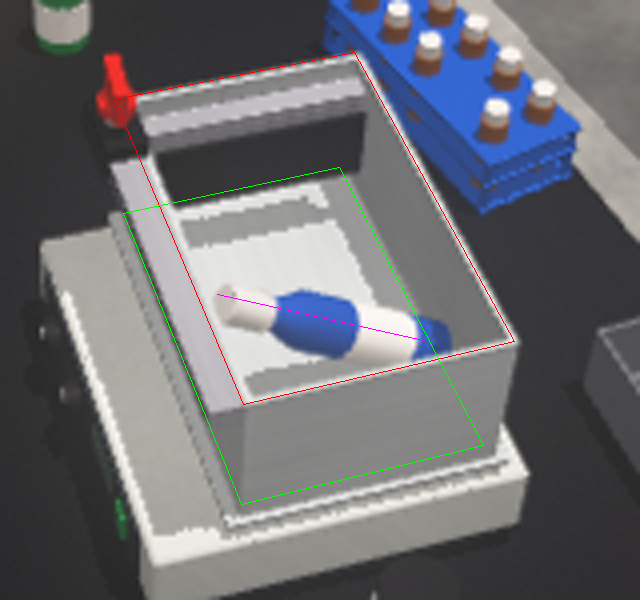

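The refit now overlays the rim in both views. The bottle axis is at shaker y ≈ -66 mm, and the cap is about 221 mm above the bench, which matches the text. Next is an IK check along the planned path.

```bash
cat >> h.py <<'E'
import os
if os.path.exists("S.npy"): S=np.load("S.npy")
def pose(phi,fx,y,clear,th,s=177,flip=0):
    """bottle tilt phi(deg), foot x (mm), y; tool tilt th -> TCP world pos, rpy"""
    p=np.radians(phi);t=np.radians(th)
    g=np.array([fx-s*np.sin(p),y,109+clear+22*np.sin(p)+s*np.cos(p)])
    g=g+2*np.array([np.sin(t),0,-np.cos(t)])
    yaw=np.degrees(S[2])
    rpy=[180,-th,yaw] if not flip else [180,th,yaw+180]
    return sh2w(S,g/1e3)[0],rpy
def seq(th0,th1,n=11):
    out=[]
    for i,u in enumerate(np.linspace(0,1,n)):
        phi=58-(58-58+0)*0-u*(th0-th1); out.append((phi,80.8-u*70,-66,0 if i==0 else 8,th0-u*(th0-th1)))
    return out
E
python3 - <<'E'
from h import *
for fl in(0,1):
  for th in (40,30,15,0,-10,-20,-30):
    r=[]
    for (phi,fx) in ((58,80.8),(30,45),(0,10)):
        p,o=pose(phi,fx,-66,8,th,flip=fl)
        q=robot.inverse_kinematics(p,o); r.append(None if q is None else np.round(q).astype(int).tolist())
    print(fl,th,r)
for fl in(0,180):
  for d in(0,45,90): # knob
    p=sh2w(S,[[-.1105,.119,.27]])[0]; q=robot.inverse_kinematics(p,[180,0,np.degrees(S[2])+90+fl-d]); print("knob",fl,d,None if q is None else np.round(q).astype(int))
E
```

```text
0 40 [[-4, -9, 13, 127, 1, 22, -88], [48, -9, -33, 118, -18, 31, -71], [1, -2, 8, 112, -3, 31, -86]]
0 30 [[-29, -6, 36, 118, 5, 37, -92], [-8, -4, 17, 109, 0, 45, -88], [24, 4, -16, 100, 0, 46, -88]]
0 15 [[-16, 5, 28, 103, -4, 58, -84], [2, 7, 9, 93, -2, 65, -86], [-8, 13, 21, 84, -7, 68, -83]]
0 0 [[-32, 24, 58, 88, -20, 80, -70], [-29, 26, 58, 78, -22, 88, -70], [-23, 33, 58, 67, -27, 94, -69]]
0 -10 [[-28, 35, 63, 78, -27, 94, -64], [-24, 37, 63, 67, -29, 103, -65], [-16, 43, 60, 53, -33, 109, -68]]
0 -20 [[-21, 43, 59, 67, -27, 107, -65], [-16, 44, 58, 54, -29, 115, -67], None]
0 -30 [[-6, 44, 32, 55, -15, 115, -76], None, None]
1 40 [[-31, -13, 36, 128, 19, 23, 75], [-48, -17, 48, 120, 28, 33, 68], [-23, -4, 31, 112, 1, 31, 91]]
1 30 [[-20, -6, 28, 118, 3, 37, 90], [-15, -4, 24, 109, 1, 45, 91], [-16, 3, 27, 101, -4, 46, 95]]
1 15 [[-10, 5, 22, 103, -3, 58, 95], [-32, 8, 48, 94, -9, 66, 100], [-36, 20, 63, 85, -23, 71, 110]]
1 0 [[-33, 24, 59, 88, -21, 80, 111], [-31, 27, 61, 78, -23, 88, 112], [-24, 34, 61, 67, -30, 94, 112]]
1 -10 [[-26, 33, 58, 78, -24, 93, 113], [-23, 36, 59, 67, -26, 102, 113], [-15, 42, 57, 53, -31, 109, 111]]
1 -20 [[-19, 41, 55, 67, -25, 106, 113], [-15, 43, 55, 54, -27, 115, 112], None]
1 -30 [[13, 42, -10, 54, 5, 114, 88], None, None]
knob 0 0 [-45  15  43  86 -11  83  -9]
knob 0 45 [-43  15  41  86 -10  82 -54]
knob 0 90 [-45  16  44  86 -11  83 -98]
knob 180 0 [-30  13  23  86  -5  82 166]
knob 180 45 [-34  14  28  86  -6  82 123]
knob 180 90 [-37  14  33  86  -8  82  79]
```

Run:
```python
from h import *
p,o=robot.current_tool_pos(),robot.current_eef_rot()
th=35
g,rpy=pose(58,80.8,-66,0,th,s=178)
t=np.radians(th); d=sh2w([0,0,S[2]],[[np.sin(t),0,-np.cos(t)]])[0]
robot.line_to([p[0],p[1],.42],velocity=.3)
robot.move_to(g-d*.12,rpy)
print(robot.current_joint_positions())
hit=robot.line_to(g,rpy,velocity=.12,f_stop=6)
print(hit,robot.current_tool_pos()-g,robot.current_contact_force(),robot.current_time_s())
for n in("side","top"): cv2.imwrite(f"pics/{n}2.png",vision.grab_frame(n)[:,:,::-1])
a=cv2.imread("pics/side2.png")[150:350,230:430];b=cv2.imread("pics/top2.png")[120:320,260:460]
cv2.imwrite("pics/c2.png",cv2.resize(np.hstack([a,b]),None,fx=2,fy=2,interpolation=cv2.INTER_CUBIC))
```

```text
Traceback (most recent call last):
station.PlanningError: the arm cannot take that pose within its joint ranges
```

Run:
```python
from h import *
print(robot.current_tool_pos(),robot.current_time_s())
for th in(35,30,25):
  for fl in(0,1):
    g,rpy=pose(58,80.8,-66,0,th,s=178,flip=fl)
    t=np.radians(th); d=sh2w([0,0,S[2]],[[np.sin(t),0,-np.cos(t)]])[0]
    for k in(0,.06,.12):
      for nm,dd in(("ax",d),("z",np.array([0,0,-1.]))):
        q=robot.inverse_kinematics(g-dd*k,rpy);print(th,fl,k,nm,None if q is None else np.round(q).astype(int))
```

```text
[0.15174636 0.52838298 0.41870583] 2.3333
35 0 0 ax [-26  -9  33 124   9  29 -95]
35 0 0 z [-26  -9  33 124   9  29 -95]
35 0 0.06 ax [ -22  -17   26  122   13   39 -100]
35 0 0.06 z [-25 -12  30 117  11  39 -97]
35 0 0.12 ax None
35 0 0.12 z [-22 -14  26 110   9  47 -96]
35 1 0 ax [-47 -13  50 124  22  31  73]
35 1 0 z [-47 -13  50 124  22  31  73]
35 1 0.06 ax [-16 -15  21 122  10  38  83]
35 1 0.06 z [-39 -15  41 118  19  40  76]
35 1 0.12 ax None
35 1 0.12 z [-29 -15  31 110  13  48  81]
30 0 0 ax [-32  -6  39 119   6  36 -93]
30 0 0 z [-32  -6  39 119   6  36 -93]
30 0 0.06 ax [-28 -14  32 116  11  45 -98]
30 0 0.06 z [-30 -10  36 112   8  46 -95]
30 0 0.12 ax [ 10 -15   1 112  -2  53 -86]
30 0 0.12 z [-26 -11  30 105   8  54 -94]
30 1 0 ax [-63 -15  63 119  25  39  71]
30 1 0 z [-63 -15  63 119  25  39  71]
30 1 0.06 ax [-40 -16  41 117  18  47  76]
30 1 0.06 z [-50 -14  50 113  18  47  77]
30 1 0.12 ax [ -4 -16  11 113   4  53  89]
30 1 0.12 z [-40 -13  41 105  13  55  81]
25 0 0 ax [-37  -3  45 114   2  43 -89]
25 0 0 z [-37  -3  45 114   2  43 -89]
25 0 0.06 ax [-33 -10  37 111   8  52 -95]
25 0 0.06 z [-34  -6  41 108   5  52 -92]
25 0 0.12 ax [-29 -14  31 107  10  61 -97]
25 0 0.12 z [-29  -7  35 100   5  60 -92]
25 1 0 ax [-69 -11  72 115  16  45  79]
25 1 0 z [-69 -11  72 115  16  45  79]
25 1 0.06 ax [-50 -14  50 111  16  53  78]
25 1 0.06 z [-65 -15  64 108  20  54  75]
25 1 0.12 ax [-29 -14  31 107  11  61  82]
25 1 0.12 z [-63 -16  59 101  19  63  76]
```

Run:
```python
from h import *
th=35
g,rpy=pose(58,80.8,-66,0,th,s=178)
robot.move_to(g+[0,0,.16],[180,-15,rpy[2]])
robot.move_to(g+[0,0,.08],rpy)
print(robot.current_joint_positions())
hit=robot.line_to(g,rpy,velocity=.1,f_stop=6)
print(hit,robot.current_tool_pos()-g,robot.current_contact_force(),robot.current_time_s())
for n in("side","top"): cv2.imwrite(f"pics/{n}2.png",vision.grab_frame(n)[:,:,::-1])
a=cv2.imread("pics/side2.png")[150:350,230:430];b=cv2.imread("pics/top2.png")[120:320,260:460]
cv2.imwrite("pics/c2.png",cv2.resize(np.hstack([a,b]),None,fx=2,fy=2,interpolation=cv2.INTER_CUBIC))
```

```text
[-26.6670817  -13.33689118  30.39039536 114.89014345  11.65139967
  41.86122616 -98.09830963]
False [ 0.00089859 -0.00022742  0.00105833] [ 0.22617009  0.54806614 -0.71706855] 6.5333
```

View pics/c2.png

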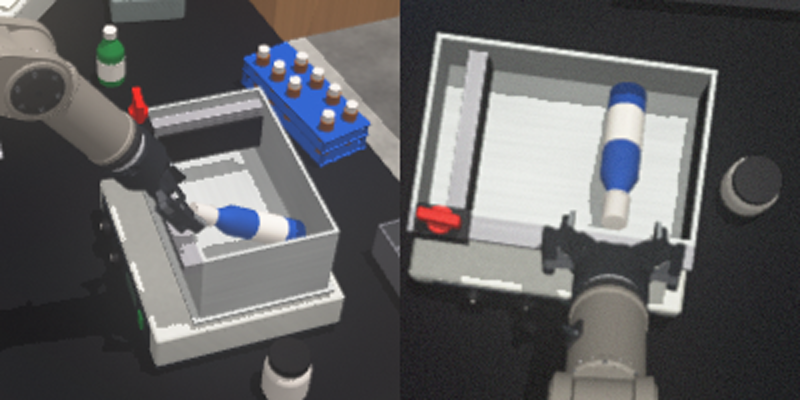

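Run:
```python
from h import *
for uv in((345,227.5),(391,232.5)): print(w2sh(S,onz("top",uv,.216)))
b=cv2.imread("pics/top2.png")[200:290,320:420]
a=cv2.imread("pics/side2.png")[215:305,290:390]
cv2.imwrite("pics/c3.png",cv2.resize(np.hstack([a,b]),None,fx=4,fy=4,interpolation=cv2.INTER_CUBIC))
print(w2sh(S,robot.current_tool_pos()))
```

```text
[[-0.08275   -0.0177444  0.216    ]]
[[-0.08054828 -0.11867412  0.216     ]]
[[-0.0681707  -0.06600096  0.22154566]]
```

View pics/c3.png

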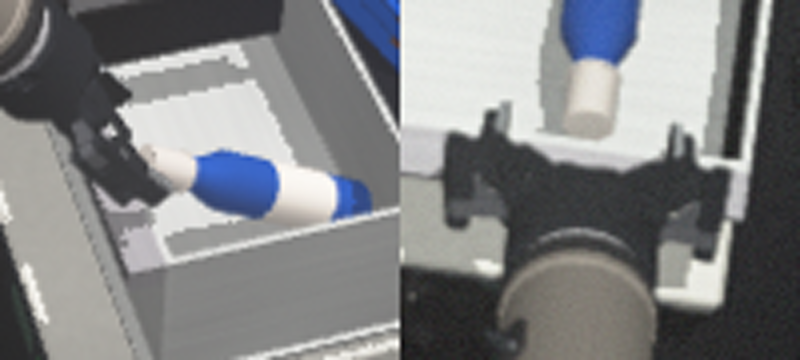

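Run:
```python
from h import *
fingers.gripper_to(0.0,force=35)
print(robot.current_finger_gap(),robot.current_contact_force(),robot.current_time_s())
for n in("side","top"): cv2.imwrite(f"pics/{n}4.png",vision.grab_frame(n)[:,:,::-1])
b=cv2.imread("pics/top4.png")[200:290,320:420]
a=cv2.imread("pics/side4.png")[215:305,290:390]
cv2.imwrite("pics/c4.png",cv2.resize(np.hstack([a,b]),None,fx=4,fy=4,interpolation=cv2.INTER_CUBIC))
```

```text
0.0008045124936211731 [-8.62367334  0.17234143  8.92360346] 7.4
```

View pics/c4.png

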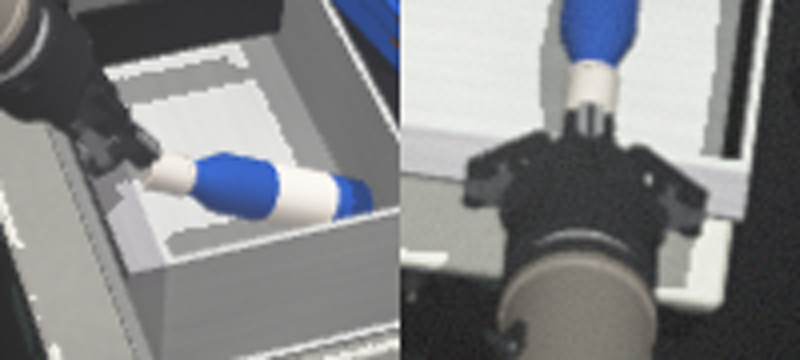

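Run:
```python
from h import *
for a,b in[((367.5,226),(327.5,253.5)),((367.5,228),(326.5,252.5))]:
    p,e=tri(a,b);print(p,e,w2sh(S,p))
T=robot.current_tool_pos();rr=R.from_euler('xyz',robot.current_eef_rot(),degrees=True).as_matrix()
tip=T+rr[:,2]*.017;print(T,rr.round(2).tolist(),w2sh(S,tip),proj("top",tip),proj("side",tip),proj("top",T),proj("side",T))
```

```text
[ 0.52604936 -0.10041563  0.23419068] 0.0007059502010139287 [[-0.07578121 -0.06533865  0.23419068]]
[ 0.52183503 -0.1004067   0.23996945] 0.0010493461890777542 [[-0.07996473 -0.06584742  0.23996945]]
[ 0.53271112 -0.101932    0.22139593] [[0.81, -0.12, 0.57], [-0.1, -0.99, -0.07], [0.57, -0.0, -0.82]] [[-0.05922208 -0.06601371  0.20747789]] [[368.04797766 220.30266619]] [[332.98236158 258.77505075]] [[367.83772958 223.85398792]] [[329.86763244 256.21712966]]
```

Run:
```python
from h import *
fingers.gripper_to(1.0)
print(robot.current_finger_gap(),robot.current_contact_force(),robot.current_time_s(),robot.current_tool_pos())
for n in("side","top"): cv2.imwrite(f"pics/{n}5.png",vision.grab_frame(n)[:,:,::-1])
for k in (2,4,5):
    b=cv2.imread(f"pics/top{k}.png")[190:260,330:405]
    a=cv2.imread(f"pics/side{k}.png")[225:295,310:390]
    cv2.imwrite(f"pics/d{k}.png",cv2.resize(np.hstack([a,b]),None,fx=5,fy=5,interpolation=cv2.INTER_CUBIC))
```

```text
1.000032770943747 [-0.55255756  1.17646223  0.30535388] 8.2833 [ 0.53266839 -0.10190518  0.22027907]
```

View pics/d4.png

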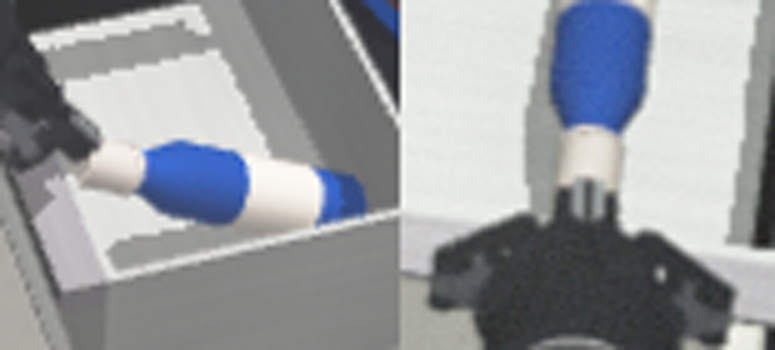

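View pics/d5.png

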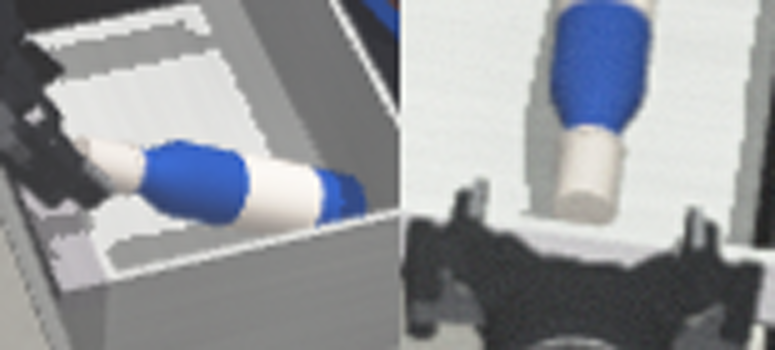

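View pics/d2.png

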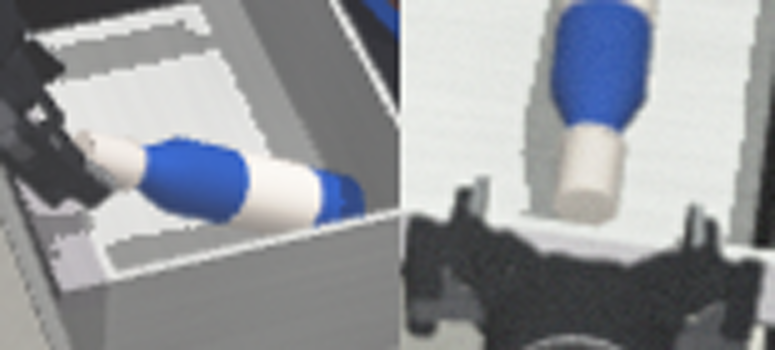

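Run:
```python
from h import *
T=robot.current_tool_pos();rr=R.from_euler('xyz',robot.current_eef_rot(),degrees=True).as_matrix()
for k in(4,5):
  out=[]
  for n,(x0,y0) in(("side",(310,225)),("top",(330,190))):
    im=cv2.imread(f"pics/{n}{k}.png")[y0:y0+70,x0:x0+78]; im=cv2.resize(im,None,fx=5,fy=5,interpolation=cv2.INTER_CUBIC)
    def dot(P,c):
        u=(proj(n,P)[0]-[x0,y0]+.5)*5; cv2.circle(im,tuple(int(v) for v in u),4,c,-1)
    for s in(0,128,148,160,177,195):
        p=np.radians(58);dot(sh2w(S,[[.0808-s/1e3*np.sin(p),-.066,.109+.0187+s/1e3*np.cos(p)]])[0],(0,0,255))
    for d,c in((-.03,(255,0,255)),(0,(0,200,0)),(.017,(255,128,0))): dot(T+rr[:,2]*d,c)
    out.append(im)
  cv2.imwrite(f"pics/e{k}.png",np.hstack(out))
```

```text
(no output)
```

View pics/e4.png

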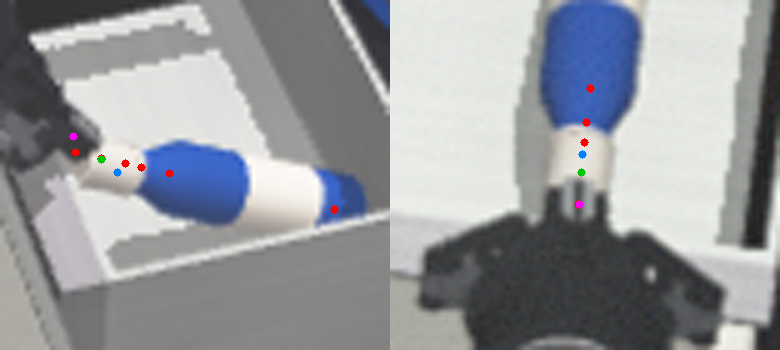

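View pics/e5.png

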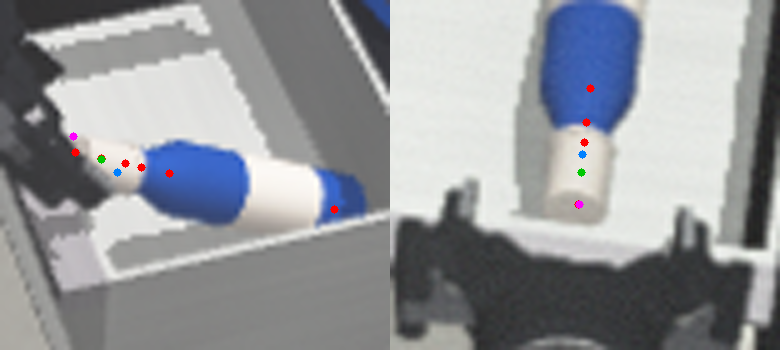

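Run:
```python
from h import *
T=robot.current_tool_pos();rr=R.from_euler('xyz',robot.current_eef_rot(),degrees=True).as_matrix()
for k in(5,):
  out=[]
  for n,(x0,y0) in(("side",(310,225)),("top",(330,190))):
    im=cv2.imread(f"pics/{n}{k}.png")[y0:y0+70,x0:x0+78]; im=cv2.resize(im,None,fx=5,fy=5,interpolation=cv2.INTER_CUBIC)
    def dot(P,c):
        u=(proj(n,P)[0]-[x0,y0]+.5)*5; cv2.circle(im,tuple(int(v) for v in u),3,c,-1)
    for y in(-.0425,.0425):
      for d,c in((-.03,(255,0,255)),(-.015,(0,255,255)),(0,(0,200,0)),(.004,(255,128,0))): dot(T+rr[:,2]*d+rr[:,1]*y,c)
    out.append(im)
  cv2.imwrite(f"pics/f{k}.png",np.hstack(out))
```

```text
(no output)
```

View pics/f5.png

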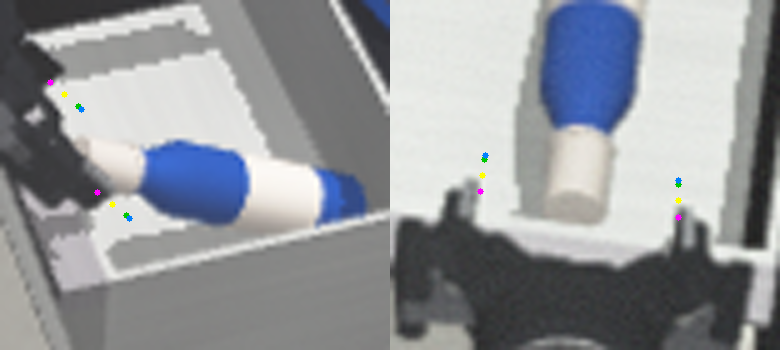

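Run:
```python
from h import *
T=np.array([0.15184155,0.52865468,0.21431321]);rr=R.from_euler('xyz',[180,0,163.976],degrees=True).as_matrix()
out=[]
for n in("side","top"):
    c=proj(n,T)[0];x0,y0=(c-30).astype(int);print(n,c)
    im=cv2.imread(f"pics/{n}0.png");x0=max(x0,0);y0=max(y0,0); im=cv2.resize(im[y0:y0+70,x0:x0+70],None,fx=5,fy=5,interpolation=cv2.INTER_CUBIC)
    for y in(-.0425,.0425):
      for d,cc in((-.03,(255,0,255)),(-.015,(0,255,255)),(.004,(255,128,0))):
        u=(proj(n,T+rr[:,2]*d+rr[:,1]*y)[0]-[x0,y0]+.5)*5; cv2.circle(im,tuple(int(v) for v in u),3,cc,-1)
    out.append(im)
cv2.imwrite(f"pics/g.png",np.hstack(out))
```

```text
side [146.22913284 162.345154  ]
top [ 70.58858797 399.59830317]
```

View pics/g.png

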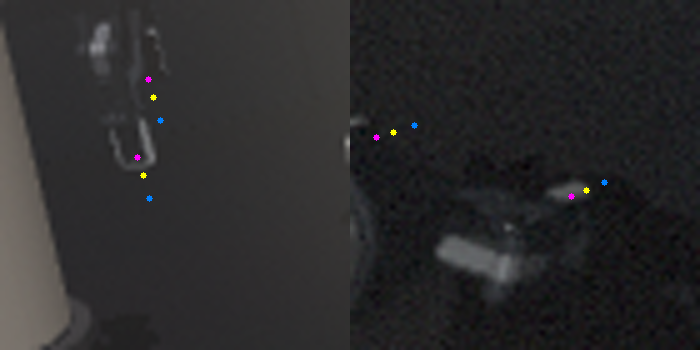

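The fingertips in both views lie about 25 mm short of where the reported TCP puts them, and the start pose shows the same. I'll add that as a tool-length correction.

```bash
sed -i 's/g=g+2\*np.array/g=g+27*np.array/' h.py
python3 - <<'E'
from h import *
g,rpy=pose(58,80.8,-66,0,35,s=176)
for ph,fx,th in((58,80.8,35),(53,74,30),(43,58,20),(33,40,10),(23,20,0),(13,0,-10),(8,-10,-15),(8,-20,-15),(0,0,0)):
    p,o=pose(ph,fx,-66,8,th,s=176);q=robot.inverse_kinematics(p,o);print(ph,th,None if q is None else np.round(q))
hit=robot.line_to(g,rpy,velocity=.06,f_stop=6)
print(hit,robot.current_tool_pos()-g,robot.current_contact_force())
if not hit:
    fingers.gripper_to(0.0,force=35)
    print(robot.current_finger_gap(),robot.current_contact_force(),robot.current_time_s())
for n in("side","top"): cv2.imwrite(f"pics/{n}6.png",vision.grab_frame(n)[:,:,::-1])
b=cv2.imread("pics/top6.png")[190:260,330:405]
a=cv2.imread("pics/side6.png")[225:295,310:390]
cv2.imwrite("pics/d6.png",cv2.resize(np.hstack([a,b]),None,fx=5,fy=5,interpolation=cv2.INTER_CUBIC))
E
```

```text
58 35 [-29.  -6.  37. 123.   5.  26. -92.]
53 30 [-30.  -3.  39. 117.   2.  35. -89.]
43 20 [-32.   3.  45. 105.  -5.  52. -83.]
33 10 [-33.  13.  52.  93. -13.  69. -76.]
23 0 [-28.  25.  55.  81. -20.  85. -71.]
13 -10 [-23.  36.  59.  68. -26. 100. -67.]
8 -15 [-20.  41.  61.  62. -29. 108. -66.]
8 -15 [-21.  40.  60.  64. -28. 107. -66.]
0 0 [-26.  33.  60.  72. -28.  90. -67.]
False [-1.46348839e-06 -4.84275556e-05 -1.30604885e-04] [ 0.37482452 -0.08672656 -0.22929856]
0.32216433154625934 [-2.66266761 -1.02302877  3.32532705] 9.5417
```

View pics/d6.png

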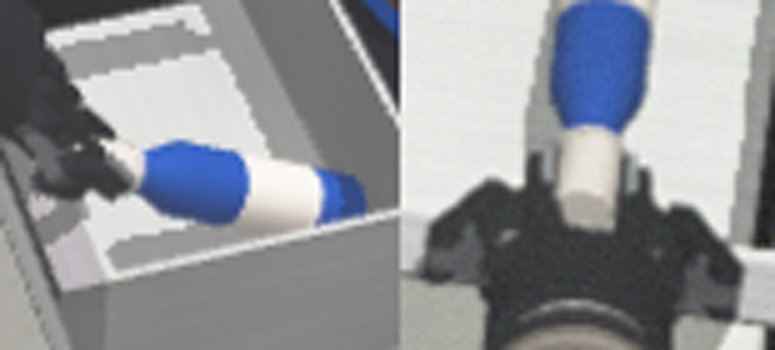

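The pads hold the cap on both sides (gap 27 mm). Next I'll tip it upright in stages.

Run:
```python
from h import *
fingers.gripper_to(0.0,force=50)
for ph,fx,cl,th in((56,77,3,33),(48,66,6,25),(38,50,7,15),(28,30,7,5),(18,10,7,-5),(8,-10,7,-15)):
    p,o=pose(ph,fx,-66,cl,th,s=176)
    robot.line_to(p,o,velocity=.1)
    print(th,robot.current_contact_force().round(1),round(robot.current_finger_gap(),3),robot.current_time_s())
for n in("side","top"): cv2.imwrite(f"pics/{n}7.png",vision.grab_frame(n)[:,:,::-1])
b=cv2.imread("pics/top7.png")[130:270,270:410]
a=cv2.imread("pics/side7.png")[170:310,260:400]
cv2.imwrite("pics/d7.png",cv2.resize(np.hstack([a,b]),None,fx=2.8,fy=2.8,interpolation=cv2.INTER_CUBIC))
```

```text
33 [3.  0.6 0. ] 0.319 10.1083
25 [-1.4  0.1 -2.1] 0.319 10.4667
15 [-0.6  0.3 -2. ] 0.315 10.85
5 [-0.5 -0.  -3.3] 0.318 11.2167
-5 [-0.1  0.  -1.8] 0.315 11.575
-15 [-1.  -0.7 -2.1] 0.317 11.9167
```

View pics/d7.png

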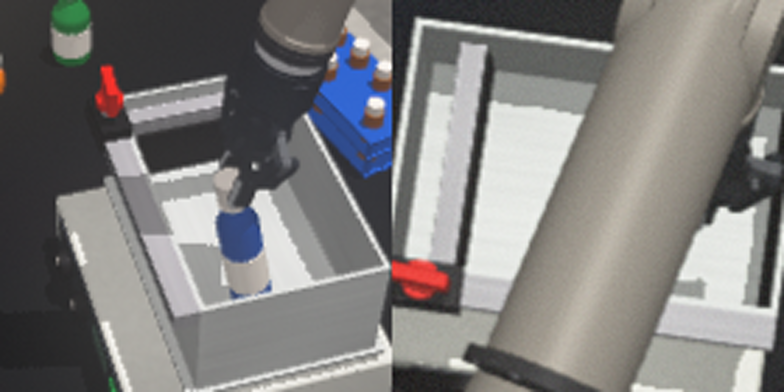

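Run:
```python
from h import *
for fx in(-30,-10,0):
  for th in(-15,-18,-20,-23):
    for y in(-66,-131):
      p,o=pose(max(0,23+th),fx,y,0,th,s=176);q=robot.inverse_kinematics(p,o);print(fx,th,y,None if q is None else np.round(q))
```

```text
-30 -15 -66 [-14.  33.  40.  66. -16. 102. -74.]
-30 -15 -131 [ -8.  34.  41.  65. -16. 102. -68.]
-30 -18 -66 [-12.  37.  39.  61. -17. 106. -74.]
-30 -18 -131 [ -6.  38.  40.  60. -17. 107. -68.]
-30 -20 -66 [-10.  39.  39.  58. -18. 109. -74.]
-30 -20 -131 [ -5.  40.  40.  56. -17. 110. -68.]
-30 -23 -66 [ -8.  43.  38.  52. -19. 114. -74.]
-30 -23 -131 [ -3.  44.  39.  50. -18. 114. -69.]
-10 -15 -66 [-12.  36.  40.  62. -18. 104. -74.]
-10 -15 -131 [ -6.  37.  40.  61. -17. 104. -68.]
-10 -18 -66 [-10.  39.  39.  57. -19. 108. -74.]
-10 -18 -131 [ -4.  40.  40.  55. -18. 109. -69.]
-10 -20 -66 [ -8.  42.  39.  53. -19. 112. -75.]
-10 -20 -131 [ -3.  43.  39.  51. -18. 112. -69.]
-10 -23 -66 [ -5.  45.  34.  46. -18. 116. -77.]
-10 -23 -131 [  2.  46.  32.  44. -15. 116. -72.]
0 -15 -66 [-11.  37.  39.  60. -18. 105. -74.]
0 -15 -131 [ -5.  38.  40.  58. -18. 105. -69.]
0 -18 -66 [ -9.  41.  39.  54. -19. 109. -75.]
0 -18 -131 [ -3.  42.  39.  52. -19. 110. -69.]
0 -20 -66 [ -7.  43.  38.  50. -20. 113. -75.]
0 -20 -131 [ -2.  44.  39.  48. -19. 113. -69.]
0 -23 -66 [  8.  45.   1.  42.   0. 116. -88.]
0 -23 -131 None
```

Run:
```python
from h import *
p,o=pose(2,-20,-66,8,-21,s=176); robot.line_to(p,o,velocity=.08)
p,o=pose(2,-20,-112,8,-21,s=176); robot.line_to(p,o,velocity=.12)
for n in("side","top"): cv2.imwrite(f"pics/{n}8.png",vision.grab_frame(n)[:,:,::-1])
print(robot.current_contact_force().round(1))
p,o=pose(2,-20,-133,8,-21,s=176); hit=robot.line_to(p,o,velocity=.04,f_stop=5)
T=robot.current_tool_pos(); print(hit,w2sh(S,T),robot.current_contact_force().round(1),robot.current_time_s())
for n in("side","top"): cv2.imwrite(f"pics/{n}9.png",vision.grab_frame(n)[:,:,::-1])
b=cv2.imread("pics/side9.png")[170:310,260:400]
a=cv2.imread("pics/side8.png")[170:310,260:400]
cv2.imwrite("pics/d9.png",cv2.resize(np.hstack([a,b]),None,fx=2.8,fy=2.8,interpolation=cv2.INTER_CUBIC))
```

```text
[-0.7  0.3 -2.5]
True [[-0.03603225 -0.12897931  0.2676293 ]] [ 0.   0.3 -1.6] 13.4167
```

View pics/d9.png

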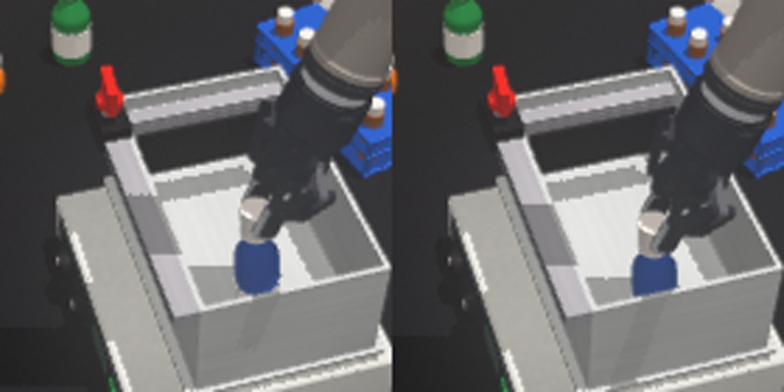

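Run:
```python
from h import *
y=-127.5
p,o=pose(2,-20,y,8,-21,s=176); robot.line_to(p,o,velocity=.05)
p,o=pose(2,-20,y,-5,-21,s=176); hit=robot.line_to(p,o,velocity=.03,f_stop=5)
T=robot.current_tool_pos(); print(hit,(T-p)*1e3,robot.current_contact_force().round(1),robot.current_time_s())
fingers.gripper_to(1.0)
robot.pause(.3)
print(robot.current_contact_force().round(1),robot.current_time_s())
for n in("side","top"): cv2.imwrite(f"pics/{n}10.png",vision.grab_frame(n)[:,:,::-1])
b=cv2.imread("pics/top10.png")[130:270,270:410]
a=cv2.imread("pics/side10.png")[170:310,260:400]
cv2.imwrite("pics/d10.png",cv2.resize(np.hstack([a,b]),None,fx=2.8,fy=2.8,interpolation=cv2.INTER_CUBIC))
```

```text
True [-0.28054007 -0.14690109  9.98601537] [ 0.5 -0.7  5.1] 14.0333
[0.8 0.  0.5] 14.9333
```

View pics/d10.png

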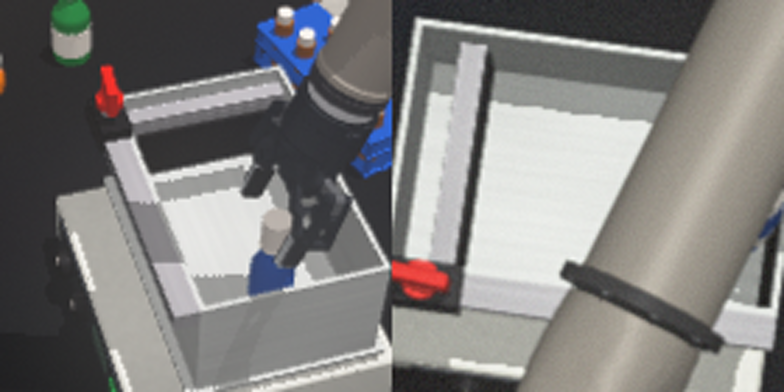

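Run:
```python
from h import *
T=robot.current_tool_pos();rr=R.from_euler('xyz',robot.current_eef_rot(),degrees=True).as_matrix()
robot.line_to(T+[0,0,.09],velocity=.15)
robot.line_to(T+[-.05,.22,.13],[180,0,np.degrees(S[2])],velocity=.2)
print(robot.current_time_s())
out=[]
for n,(x0,y0) in(("side",(300,190)),("top",(330,160))):
    cv2.imwrite(f"pics/{n}11.png",vision.grab_frame(n)[:,:,::-1])
    im=cv2.imread(f"pics/{n}11.png")[y0:y0+110,x0:x0+110]; im=cv2.resize(im,None,fx=3.6,fy=3.6,interpolation=cv2.INTER_CUBIC);out.append(im)
cv2.imwrite("pics/d11.png",np.hstack(out))
```

```text
Traceback (most recent call last):
station.PlanningError: the arm cannot follow that straight line within its joint ranges
```

Run:
```python
from h import *
T=robot.current_tool_pos();yaw=np.degrees(S[2])
robot.line_to(T+[0,0,.05],[180,8,yaw],velocity=.1)
robot.line_to(T+[-.02,0,.11],[180,0,yaw],velocity=.15)
robot.line_to(T+[-.1,.2,.12],[180,0,yaw],velocity=.25)
print(robot.current_time_s())
out=[]
for n,(x0,y0) in(("side",(300,190)),("top",(330,160))):
    cv2.imwrite(f"pics/{n}11.png",vision.grab_frame(n)[:,:,::-1])
    im=cv2.imread(f"pics/{n}11.png")[y0:y0+110,x0:x0+110]; im=cv2.resize(im,None,fx=3.6,fy=3.6,interpolation=cv2.INTER_CUBIC);out.append(im)
cv2.imwrite("pics/d11.png",np.hstack(out))
```

```text
17.275
```

View pics/d11.png

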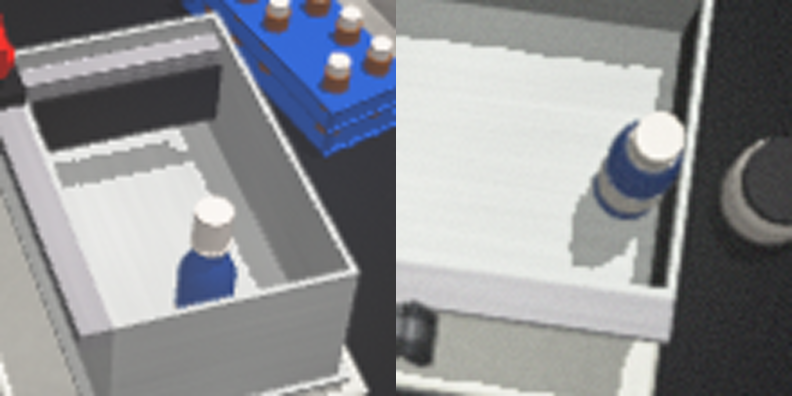

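Run:
```python
from h import *
a=(329.6+264/3.6,159.6+133/3.6);b=(299.6+214/3.6,189.6+208/3.6)
p,e=tri(a,b);print(p,e,w2sh(S,p)); P=w2sh(S,onz("top",a,.304))[0];print(P, w2sh(S,onz("side",b,.304)))
import itertools
out=[]
for n,(x0,y0) in(("side",(300,190)),("top",(330,160))):
    im=cv2.imread(f"pics/{n}11.png")[y0:y0+110,x0:x0+110]; im=cv2.resize(im,None,fx=3.6,fy=3.6,interpolation=cv2.INTER_CUBIC)
    t=np.linspace(0,2*np.pi,40)
    for h,r in((0,22),(128,22),(160,14.5),(195,14.5)):
        W=sh2w(S,np.c_[P[0]+r/1e3*np.cos(t),P[1]+r/1e3*np.sin(t),np.full(40,.109+h/1e3)])
        u=(proj(n,W)-[x0,y0]+.5)*3.6;cv2.polylines(im,[u.astype(int)],True,(0,0,255) if h else (0,255,0),1)
    out.append(im)
cv2.imwrite("pics/d12.png",np.hstack(out))
```

```text
[ 0.58011475 -0.16950858  0.30425062] 0.002477185146869401 [[-0.01363865 -0.12726768  0.30425062]]
[-0.01482104 -0.12699699  0.304     ] [[-0.01225616 -0.1271205   0.304     ]]
```

View pics/d12.png

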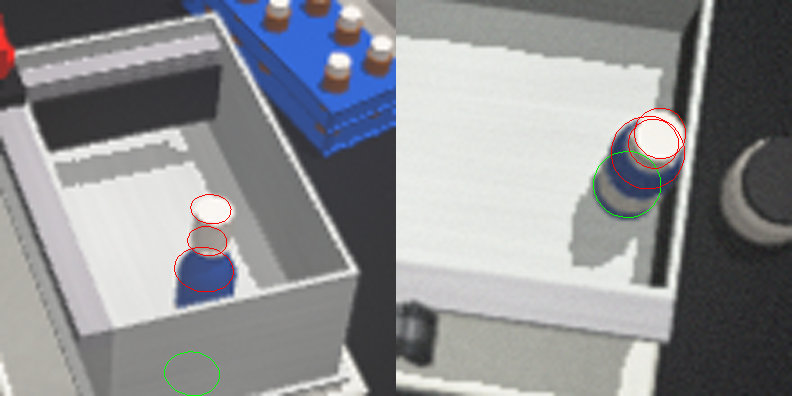

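The bottle stands upright and the model overlay matches in both views, at y ≈ 23 mm from the end wall. Now the knob.

Run:
```python
from h import *
out=[]
for n,(x0,y0),k in(("side",(275,180),0),("top",(255,205),0)):
    im=cv2.imread(f"pics/{n}{k}.png")[y0:y0+50,x0:x0+50]; im=cv2.resize(im,None,fx=8,fy=8,interpolation=cv2.INTER_CUBIC)
    # model of wing
    for zt in(.289,):
      for z in(zt,zt-.034):
        W=sh2w(S,[[-.1105+a,.119+b,z] for a,b in((-.006,-.023),(.006,-.023),(.006,.023),(-.006,.023))])
        u=(proj(n,W)-[x0,y0]+.5)*8;cv2.polylines(im,[u.astype(int)],True,(255,255,0),1)
      W=sh2w(S,[[-.1105+a,.119+b,zt-.045] for a,b in((-.017,-.030),(.017,-.030),(.017,.030),(-.017,.030))])
      u=(proj(n,W)-[x0,y0]+.5)*8;cv2.polylines(im,[u.astype(int)],True,(0,255,0),1)
    out.append(im)
cv2.imwrite("pics/k0.png",np.hstack(out))
```

```text
(no output)
```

View pics/k0.png

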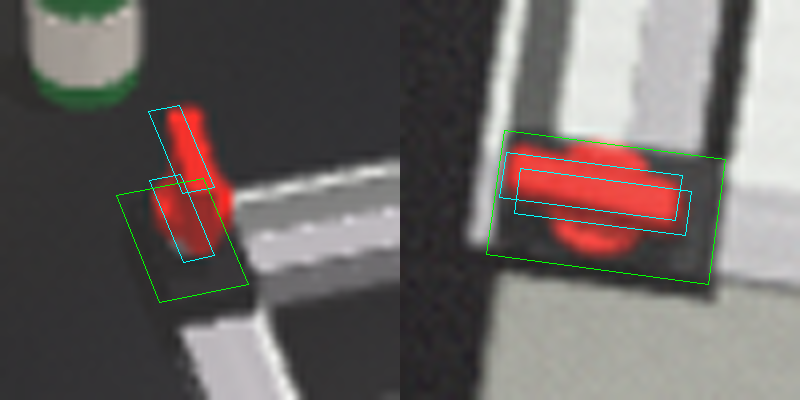

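Run:
```python
from h import *
a=(254.5+(592-400)/8,204.5+182/8);b=(274.5+198/8,179.5+148/8)
p,e=tri(a,b);q=w2sh(S,p)[0];print(p,e,q)
out=[]
for n,(x0,y0),k in(("side",(275,180),0),("top",(255,205),0)):
    im=cv2.imread(f"pics/{n}{k}.png")[y0:y0+50,x0:x0+50]; im=cv2.resize(im,None,fx=8,fy=8,interpolation=cv2.INTER_CUBIC)
    c_,s_=np.cos(-.1),np.sin(-.1)
    for zt in(q[2],):
      for z in(zt,zt-.034):
        W=sh2w(S,[[q[0]+a*c_-b*s_,q[1]+a*s_+b*c_,z] for a,b in((-.006,-.023),(.006,-.023),(.006,.023),(-.006,.023))])
        u=(proj(n,W)-[x0,y0]+.5)*8;cv2.polylines(im,[u.astype(int)],True,(255,255,0),1)
      W=sh2w(S,[[q[0]+a,q[1]+b,zt-.045] for a,b in((-.017,-.030),(.017,-.030),(.017,.030),(-.017,.030))])
      u=(proj(n,W)-[x0,y0]+.5)*8;cv2.polylines(im,[u.astype(int)],True,(0,255,0),1)
    out.append(im)
cv2.imwrite("pics/k1.png",np.hstack(out))
```

```text
[0.51787163 0.0858265  0.28863534] 0.00498461995022117 [-0.10677276  0.11848879  0.28863534]
```

View pics/k1.png

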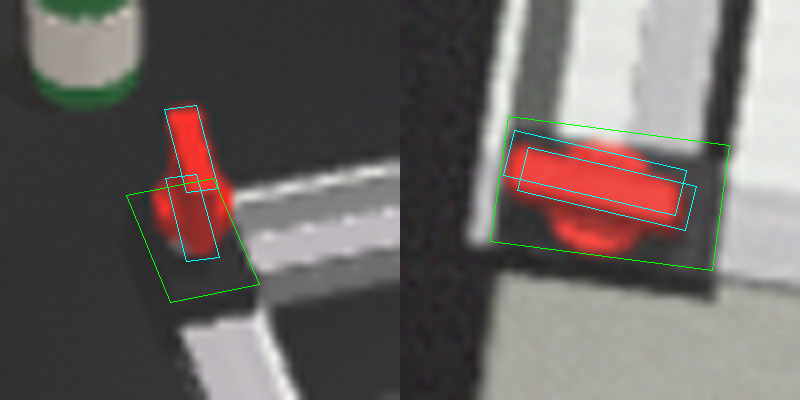

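Run:
```python
from h import *
K=sh2w(S,[[-.109,.119,.274]])[0]; yw=np.degrees(S[2])+90-5.7; o=[180,0,yw]
fingers.gripper_to(.6)
T=robot.current_tool_pos();print(T)
robot.move_to([K[0],K[1],.36],o)
print(robot.current_joint_positions().round(0))
robot.line_to([K[0],K[1],.29],o,velocity=.12)
out=[]
for n,(x0,y0) in(("side",(265,160)),("top",(245,190))):
    cv2.imwrite(f"pics/{n}13.png",vision.grab_frame(n)[:,:,::-1])
    out.append(cv2.resize(cv2.imread(f"pics/{n}13.png")[y0:y0+70,x0:x0+70],None,fx=5.7,fy=5.7,interpolation=cv2.INTER_CUBIC))
cv2.imwrite("pics/k2.png",np.hstack(out));print(robot.current_time_s())
```

```text
[0.45794948 0.03301108 0.3840205 ]
[-32.  13.  27.  74.  -6.  94. -19.]
19.925
```

View pics/k2.png

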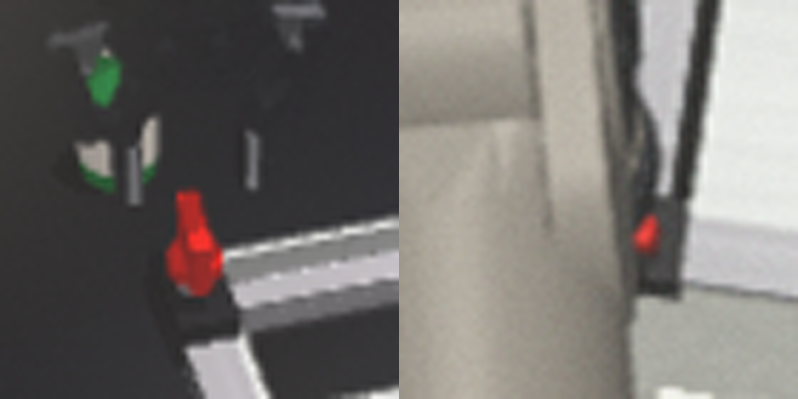

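Run:
```python
from h import *
K=sh2w(S,[[-.109,.119,.274]])[0]; yw=np.degrees(S[2])+90-5.7; o=[180,0,yw]
hit=robot.line_to([K[0],K[1],.249],o,velocity=.06,f_stop=5)
print(hit,robot.current_tool_pos(),robot.current_contact_force().round(1))
if not hit:
    fingers.gripper_to(0,force=40)
    print(robot.current_finger_gap()*85,robot.current_contact_force().round(1),robot.current_torque().round(2))
out=[]
for n,(x0,y0) in(("side",(265,160)),("top",(245,190))):
    cv2.imwrite(f"pics/{n}14.png",vision.grab_frame(n)[:,:,::-1])
    out.append(cv2.resize(cv2.imread(f"pics/{n}14.png")[y0:y0+70,x0:x0+70],None,fx=5.7,fy=5.7,interpolation=cv2.INTER_CUBIC))
cv2.imwrite("pics/k3.png",np.hstack(out));print(robot.current_time_s())
```

```text
False [0.51597931 0.08663795 0.24925581] [ 0.1 -0.5 -0.1]
10.713443997661498 [ 6.3 -0.8 -0.2] [-0.1  -1.   -0.09]
21.2917
```

View pics/k3.png

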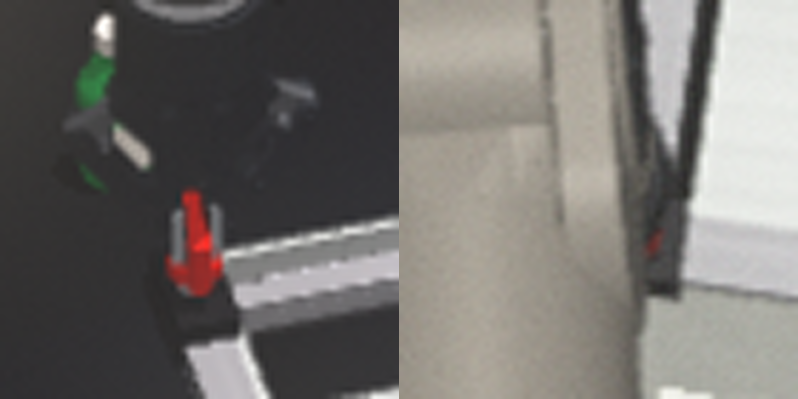

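Run:
```python
from h import *
yw=np.degrees(S[2])+90-5.7; o=[180,0,yw]
z=robot.current_tool_pos()[2]
def go(y,dx,f,v):
    p=sh2w(S,[[-.109+dx,y,z]])[0]; h=robot.line_to(p,o,velocity=v,f_stop=f)
    print(h,w2sh(S,robot.current_tool_pos()).round(4),robot.current_contact_force().round(1),round(robot.current_finger_gap()*85,1),robot.current_time_s());return h
go(.117,.0015,12,.05)
go(.02,.0015,15,.1)
```

```text
False [[-0.1071  0.1179  0.2497]] [ 4.1  3.1 -0.7] 11.1 21.5417
False [[-0.1078  0.0194  0.2497]] [ 2.4 -0.8  0.1] 11.6 22.6583
```

```bash
cat > go.py <<'E'
from h import *
yw=np.degrees(S[2])+90-5.7; o=[180,0,yw]
z=.2497
def go(y,dx,f,v):
    p=sh2w(S,[[-.109+dx,y,z]])[0]; h=robot.line_to(p,o,velocity=v,f_stop=f)
    print(h,w2sh(S,robot.current_tool_pos()).round(4),robot.current_contact_force().round(1),round(robot.current_finger_gap()*85,1),robot.current_time_s());return h
def snap(i):
    out=[]
    for n,(x0,y0) in(("side",(280,190)),("top",(320,150))):
        cv2.imwrite(f"pics/{n}{i}.png",vision.grab_frame(n)[:,:,::-1])
        out.append(cv2.resize(cv2.imread(f"pics/{n}{i}.png")[y0:y0+110,x0:x0+110],None,fx=3.6,fy=3.6,interpolation=cv2.INTER_CUBIC))
    cv2.imwrite(f"pics/q{i}.png",np.hstack(out))
E
python3 - <<'E'
from go import *
go(-.065,.0025,15,.1)
go(-.092,.0025,8,.03)
robot.pause(.2);print(w2sh(S,robot.current_tool_pos()).round(4),robot.current_contact_force().round(1))
snap(15)
E
```

```text
False [[-0.1084 -0.0661  0.2496]] [-5.2 -0.4  4.3] 10.9 23.6583
True [[-0.1086 -0.0797  0.2496]] [0.  1.1 2.9] 11.0 24.2833
[[-0.1085 -0.0796  0.2497]] [ 0.4 -0.4  4.9]
```

View pics/q15.png

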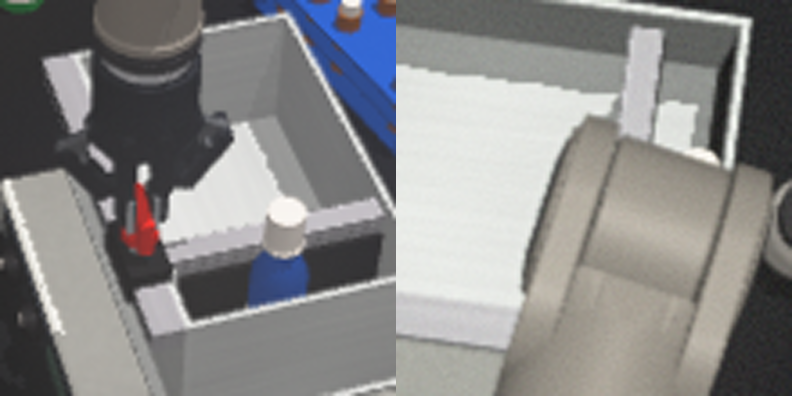

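Run:
```python
from go import *
go(-.088,.0025,14,.02)
robot.pause(.2);print(w2sh(S,robot.current_tool_pos()).round(4),robot.current_contact_force().round(1))
snap(16)
```

```text
True [[-0.1086 -0.0795  0.2497]] [-0.2  1.   3.5] 11.2 25.025
[[-0.1086 -0.0795  0.2497]] [-0.9  1.4  3.5]
```

View pics/q16.png

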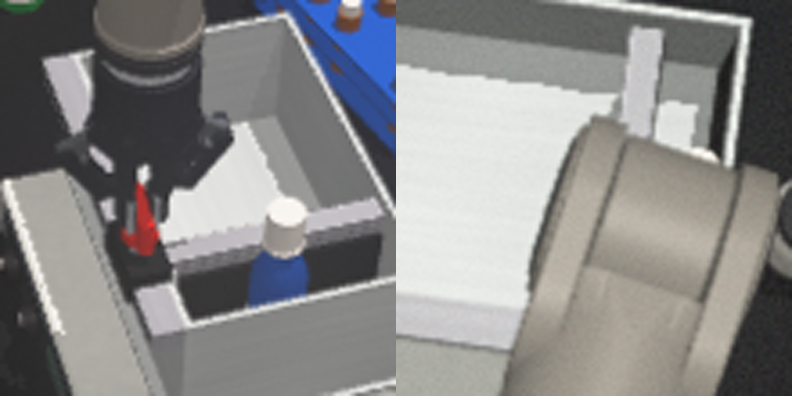

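Run:
```python
from go import *
q=robot.current_joint_positions();print(q.round(1))
for d in(20,42,64,87):
    r=q.copy();r[6]-=d;robot.move_j(r)
    print(d,w2sh(S,robot.current_tool_pos()).round(4),robot.current_eef_rot().round(1),robot.current_contact_force().round(1),robot.current_torque().round(2),round(robot.current_finger_gap()*85,1),robot.current_time_s())
snap(17)
```

```text
[-16.2  12.7  33.7  90.5  -7.8  79.4   5.9]
20 [[-0.1081 -0.0797  0.2497]] [-179.5   -0.5   57.7] [0.6 0.4 1.4] [-0.14 -0.28 -0.12] 10.8 25.75
42 [[-0.1077 -0.0799  0.2497]] [-179.4   -0.3   35.7] [ 3.1 -1.5 -0.5] [-0.34 -0.74 -0.06] 11.2 26.2083
64 [[-0.1074 -0.0804  0.2498]] [-1.794e+02 -1.000e-01  1.380e+01] [ 5.8 -2.3 -1.8] [-0.64 -1.14 -0.07] 10.9 26.6667
87 [[-0.1072 -0.0809  0.2498]] [-179.4    0.2   -9.2] [ 4.5 -2.9 -0.9] [-0.91 -1.2  -0.01] 11.0 27.1333
```

View pics/q17.png

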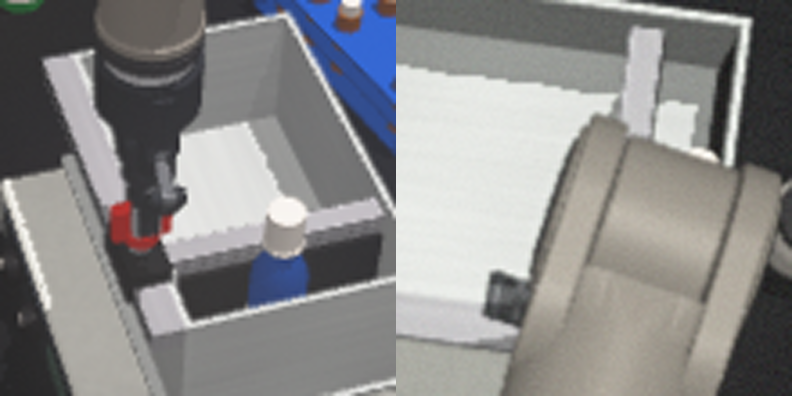

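Run:
```python
from go import *
fingers.gripper_to(.5)
print(robot.current_contact_force().round(1),robot.current_torque().round(2))
T=robot.current_tool_pos()
robot.line_to(T+[0,0,.11],velocity=.12)
robot.line_to(T+[-.12,.02,.13],velocity=.15)
print(robot.current_contact_force().round(1),robot.current_time_s())
snap(18)
```

```text
[ 0.8 -0.   0.6] [-0.04  0.01 -0.  ]
[ 0.2  0.1 -0. ] 29.6833
```

View pics/q18.png

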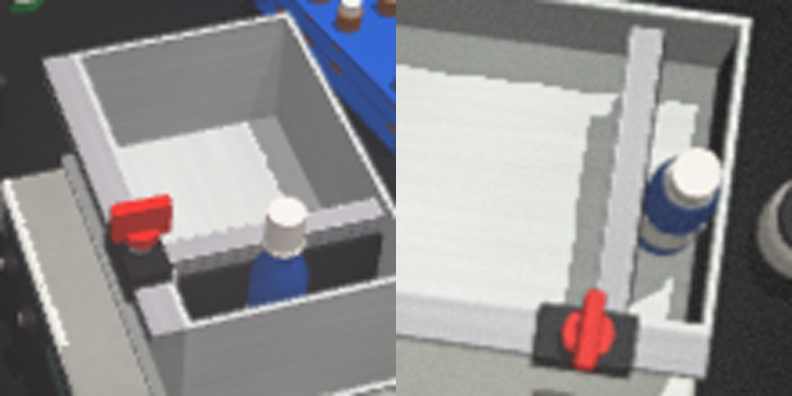

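Run:
```python
from h import *
f=lambda u,v:(319.6+(u-396)/3.6,149.6+v/3.6)
a,b=[w2sh(S,onz("top",f(*q),.289))[0] for q in((597,294),(586,369))]
d=a-b;print("wing centre",(a+b)/2,"len",np.linalg.norm(d),"angle cw from y: ",np.degrees(np.arctan2(d[0],d[1])))
im=cv2.imread("pics/top18.png").astype(int);m=((im[:,:,2]>140)&(im[:,:,1]<80)&(im[:,:,0]<80)).astype(np.uint8);m[:,:370]=0;m[:, 400:]=0
ys,xs=np.nonzero(m);print(len(xs),xs.mean(),ys.mean(),w2sh(S,onz("top",(xs.mean(),ys.mean()),.28)))
c=f(695,173);P=w2sh(S,onz("top",c,.304))[0];print("cap top",P)
out=[]
for n,(x0,y0) in(("side",(280,190)),("top",(320,150))):
    g=cv2.resize(cv2.imread(f"pics/{n}18.png")[y0:y0+110,x0:x0+110],None,fx=3.6,fy=3.6,interpolation=cv2.INTER_CUBIC)
    t=np.linspace(0,2*np.pi,40)
    for h,r in((0,22),(128,22),(195,14.5)):
        W=sh2w(S,np.c_[P[0]+r/1e3*np.cos(t),P[1]+r/1e3*np.sin(t),np.full(40,.109+h/1e3)])
        cv2.polylines(g,[((proj(n,W)-[x0,y0]+.5)*3.6).astype(int)],True,(0,255,0),1)
    for q,h in((.206,.115),(.206,.115)):
        W=sh2w(S,[[-.085,.1-q,.224],[.085,.1-q,.224],[.085,.1-q,.164],[-.085,.1-q,.164]])
        cv2.polylines(g,[((proj(n,W)-[x0,y0]+.5)*3.6).astype(int)],True,(0,0,255),1)
    out.append(g)
cv2.imwrite("pics/q19.png",np.hstack(out))
```

```text
wing centre [-0.11316998 -0.0805231   0.289     ] len 0.043642840619430884 angle cw from y:  91.12668993290856
141 374.01418439716315 242.0709219858156 [[-0.11301994 -0.0813076   0.28      ]]
cap top [-0.01718105 -0.12671238  0.304     ]
```

View pics/q19.png

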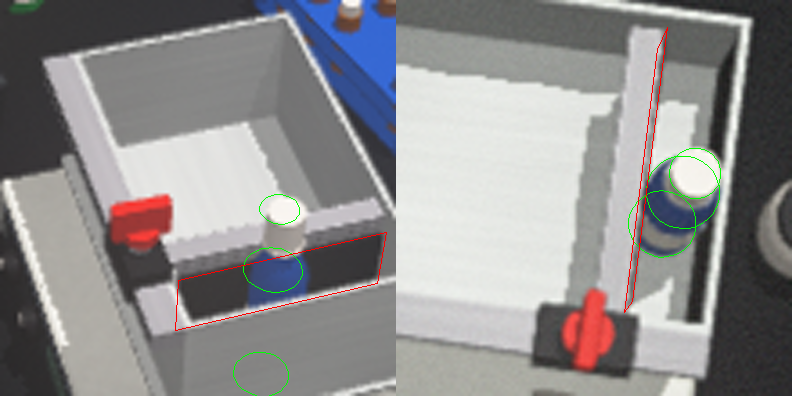

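Run:
```python
from h import *
a=(319.6+(696-396)/3.6,149.6+175/3.6);b=(279.6+287/3.6,189.6+211/3.6)
p,e=tri(a,b);P=w2sh(S,p)[0];print(P,e,w2sh(S,onz("side",b,.304)),w2sh(S,onz("top",a,.304)))
out=[]
for n,(x0,y0) in(("side",(315,225)),("top",(380,180))):
    g=cv2.resize(cv2.imread(f"pics/{n}18.png")[y0:y0+50,x0:x0+50],None,fx=8,fy=8,interpolation=cv2.INTER_CUBIC)
    t=np.linspace(0,2*np.pi,40)
    for h,r in((0,22),(128,22),(160,14.5),(195,14.5)):
        W=sh2w(S,np.c_[P[0]+r/1e3*np.cos(t),-.127+r/1e3*np.sin(t),np.full(40,.109+h/1e3)])
        cv2.polylines(g,[((proj(n,W)-[x0,y0]+.5)*8).astype(int)],True,(0,255,0),1)
    out.append(g)
cv2.imwrite("pics/q20.png",np.hstack(out))
```

```text
[-0.01492538 -0.12830413  0.30206861] 0.0059883365901761436 [[-0.01260386 -0.13009466  0.304     ]] [[-0.01825099 -0.12741336  0.304     ]]
```

View pics/q20.png

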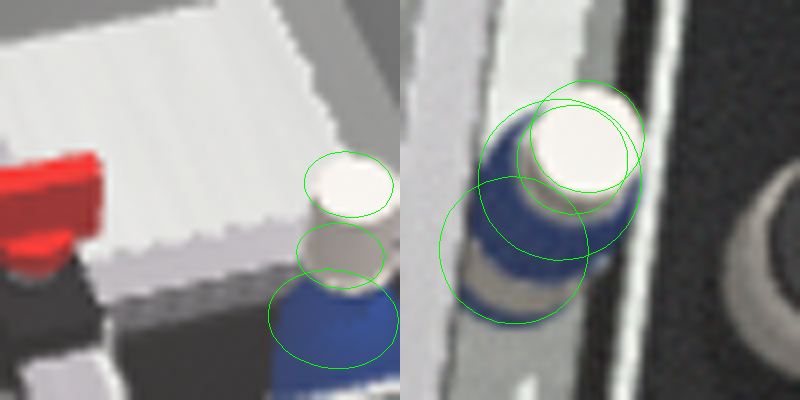

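Run:
```python
from h import *
out=[]
for k,(x0,y0) in((11,(330,230)),(18,(332,230))):
    g=cv2.resize(cv2.imread(f"pics/side{k}.png")[y0:y0+50,x0:x0+50],None,fx=8,fy=8,interpolation=cv2.INTER_CUBIC)
    t=np.linspace(0,2*np.pi,40)
    for h,r in((128,22),(160,14.5),(195,14.5)):
        W=sh2w(S,np.c_[-.0135+r/1e3*np.cos(t),-.127+r/1e3*np.sin(t),np.full(40,.109+h/1e3)])
        cv2.polylines(g,[((proj("side",W)-[x0,y0]+.5)*8).astype(int)],True,(0,255,0),1)
    out.append(g)
cv2.imwrite("pics/q21.png",np.hstack(out))
```

```text
(no output)
```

View pics/q21.png

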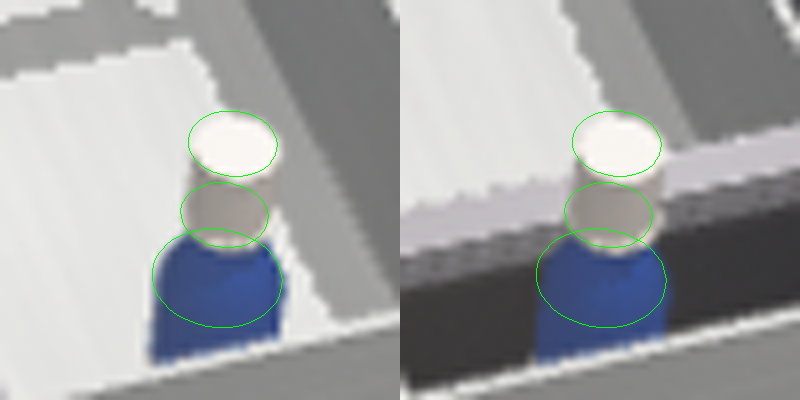

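Run:
```python
from h import *
for n in("top","side"):
    vision.grab_frame(n)
    for l in ["amber_bottle","white_jar","dropper","green_bottle","beaker","spatula","lotion_jar"]:
        r=recognise(l,n); print(n,l,[(d['rect'],round(d['p'],2)) for d in r[:1]])
print(robot.current_contact_force().round(2),robot.current_time_s())
workorder.close_job()
```

```text
top amber_bottle [([242.2, 184.6, 26.3, 22.3], 0.59)]
top white_jar []
top dropper [([514.0, 247.9, 22.5, 13.2], 0.82)]
top green_bottle [([140.7, 200.1, 29.0, 21.1], 0.64)]
top beaker [([509.5, 198.8, 35.4, 29.6], 0.75)]
top spatula [([158.3, 298.2, 70.0, 11.9], 0.69)]
top lotion_jar [([145.5, 254.1, 26.8, 23.4], 0.79)]
side amber_bottle [([351.3, 262.1, 75.6, 41.0], 0.61)]
side white_jar [([372.7, 334.8, 20.8, 34.6], 0.55)]
side dropper [([382.9, 405.6, 16.1, 20.6], 0.7)]
side green_bottle [([287.6, 181.9, 12.4, 22.1], 0.54)]
side beaker [([357.8, 262.0, 20.6, 30.3], 0.65)]
side spatula [([224.4, 213.5, 11.3, 36.8], 0.63)]
side lotion_jar [([255.0, 197.4, 16.0, 17.0], 0.54)]
[-0.58  0.19  0.26] 30.5833
the job is handed in; nothing more can be done
```

The bottle is standing upright against the rubber-faced end wall with the clamping bar closed up on it and the wing knob tight. I handed the job in at about 30.6 s; the system gave no verdict.

**What I did:** I gripped the cap, tipped the bottle up inside the box and set it down by the end wall. I then slid the bar by its knob until it was blocked, at the same spot on two pushes, and turned the knob 87° clockwise.

**Last checks, from the pictures:**

| Item | Measured | Required |
|---|---|---|
| Bottle tilt | about 1–2° | under 4.5° |
| Bottle centre to end wall | about 23 mm | under 28 mm |
| Clamping bar position | about 0.205 m (good to about 2 mm) | above 0.202 m |
| Wing knob angle | about 91° (1.59 rad) | above 1.2 rad |

After I backed the gripper off, the tool force was near zero.

**What failed or disagreed:**
- **First grasp:** it closed on nothing and pressed on the cap with about 12 N. The fingertips sat about 25 mm short of the reported tool point, so I corrected for that and the second grasp held.
- **Setting down:** the bottle touched the floor about 5 mm earlier than planned, so I released there, and it stood upright.
- **Final bottle position:** the two views of the cap top disagreed by about 6 mm; the top view alone puts the centre about 23 mm from the wall.
- **Bystanders:** each was found close to its starting place in at least one view. The network missed the white jar from the top, and from the side it put the amber bottle and beaker at the clamped bottle.

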